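Stand the toppled iron stand back up and push it home

TASK

The soldering-iron stand on the blue mat has been knocked over. By pushing only, never picking it up, tip it back up so that it stands on its square base, and push it across the mat until the side of its base is flush against the wooden stop strip, anywhere along the strip. Leave everything else where it is.

Things in the scene. Friction and masses are not known exactly. Their poses are not given: they have to be found in the camera images.
- stand: Iron stand, loose, about 0.6 kg (varies), most of it base. Dark steel base plate 130 x 130 x 14 mm with a yellow patch; black post 14 mm thick in its middle, orange funnel (solid, 40 mm wide) on top; 110 mm tall. Origin: centre of the base's underside; z along the post to the funnel, x and y parallel to the base's sides. At first it lies, post roughly to the robot, away from the strip.
- rear_edge (a point): Middle of the -x underside edge of the base, 65 mm from the stand's origin. At first this edge is the one on the mat; the stand turns about it when tipped up, and it is then the edge nearest the robot. Pushed away from the robot high on the post's side of the base, the stand falls onto its underside by itself once the base leans about 20 degrees past upright.
- front_edge (a point): Middle of the +x underside edge of the base, 65 mm from the stand's origin. At first it is on top, about 124 mm above the mat, and the base leans about 25 degrees towards the robot, over the post. As the stand is tipped up this edge comes down on the side towards the strip, and the base centre ends about 95 mm farther that way than it lay.
- funnel (a point): Centre of the funnel's rim, on the post's axis, 110 mm from the stand's origin. At first the rim rests on the mat, the post about 25 degrees below level. As the stand is tipped up the post swings up through the upright plane through the middle of the base: keep it free.
- mat: Blue soldering mat, fixed, 400 mm (x) by 580 mm (y), 3 mm thick, its top 3 mm above the table. Origin: centre of its underside; x points away from the robot to the strip, z up. The light wooden stop strip is fixed to it along the far side: 20 mm thick, 440 mm long in y, its top 25 mm above the table.
- strip_face (a point): Middle of the foot of the stop strip's face that looks to the robot, on the mat's top; 160 mm along the mat's x from its centre; the face runs along the mat's y, 220 mm to either side. With the stand home its origin is 65 mm before this face.
- spool: Loose bystander on the mat's left (+y) part: solder spool with green flanges, 60 mm wide, 42 mm high, standing; origin under its centre.
- jig: Loose bystander on the mat's right (-y) part: steel jig block 120 x 75 x 18 mm with small pins 12 mm high; origin under its centre.
- pliers: Loose bystander on the table to the right of the mat: pliers with red handles lying flat, about 150 mm long, 12 mm high; origin on the table under the middle.
- driver: Loose bystander on the table to the left of the mat: screwdriver lying flat along its x axis.
- bottle: Loose bystander to the left of the mat: bottle 66 mm wide, 210 mm high; origin under its centre.
- pot: Loose bystander to the right of the mat: brass tip-cleaning pot, 64 mm wide, 55 mm high; origin under its centre.

How it is judged:
On the way:
1. the stand is upright on its base on the mat (angle between stand's own z axis and vertical below 0.1 rad and height (world z) of stand below 0.012 m), for 0.2 s.
At the end, for the whole second after the job is handed in: The stand stands upright (within 0.06 rad) and still, its base flat on the mat, a side of the base against the strip: base centre 58 to 73 mm before the strip's face and within 190 mm of the strip's middle, base sides within 0.1 rad of parallel to the strip (angle between stand's own z axis and vertical below 0.06 rad and height (world z) of stand below 0.009 m and x of stand in the frame of strip_face between -0.073 and -0.058 m and y of stand in the frame of strip_face between -0.19 and 0.19 m and (angle between the x axis of stand and the x axis of mat, either way round below 0.1 rad or angle between the x axis of stand and the y axis of mat, either way round below 0.1 rad) and linear speed of stand below 0.02 m/s); the robot touches nothing.
It fails at once if the stand is lifted clear of the mat (both its rear and front base edges more than 17 mm above it) (height (world z) of rear_edge above 0.025 m and height (world z) of front_edge above 0.02 m).
It fails at once if one of the other loose things (spool, jig, pliers, screwdriver, bottle, pot) is moved more than 25 mm or tipped over (distance of any of spool, jig, pliers, driver, bottle, pot from where it was at the start of the episode above 0.025 m or angle between any of spool, jig, pliers, driver, bottle, pot's own z axis and vertical above 0.5 rad).
It also fails if it takes over 48 s, if anything falls off the work surface, if the arm or the gripper's body presses on something with over 40 N, if the wrist force passes 120 N, or if a joint passes its speed limit or range.

ROBOT

A 6-joint arm with a two-finger parallel gripper is mounted at the origin on the work surface. World frame = base frame: x ahead of the robot, y to its left, z up, the work surface at z = 0. Lengths are in m, angles in rad, forces in N, time in s.
With the tool pointing down it reaches from about 0.35 to 0.775 m from the base axis. Payload 5.5 kg.
Tool frame: the origin (TCP) lies at the very end of the fingers, on their centre line; the grasp point (between the pads) lies 19 mm behind it; z points along the fingers, y is the line along which they close (so a half turn about z gives the same grasp; the last joint's range is limited). The gripper opens to 85 mm and grips with 20 to 120 N. Pads are 22 mm wide; open, the fingers measure 114 mm over their backs; the gripper's body (76 mm by 85 mm) begins 54 mm behind the grasp point. The pads swing forward as they close: fully open they stand 13 mm farther back than shut.
Start: joints at [1.085, 0.313, 0.046, 1.304, 0, 1.431], TCP at [0.195, 0.541, 0.192] pointing down, gripper open.
Joint ranges: [-2.76, 2.76], [-0.86, 1.69], [-1.03, 1.26], [-2.2, 2.34], [-1.47, 1.5], [-3.14, 3.14]. Speed limits (rad/s): [2.57, 2.57, 3.14, 3.14, 3.14, 3.14].

INTERFACE

Orientations are given as a unit quaternion [w, x, y, z].
In Python, from workcell import env, cams, ticket, spotter gives the robot as it stands.
- The arm moves only by the tool jog_arm, never from a script. Its argument "increments" is a list that holds one entry, the list of rows, each a list of 7 numbers: the shift along the tool's x, y, z in units of 0.25 m (1.0 is 0.25 m), then the turn, a rotation vector about the tool's x, y, z in units of 180 degrees (1.0 is 180 degrees), then the closure in counts, from 0 (fully open) to 255 (shut). A call has 1 to 20 rows; each row shifts and turns the commanded pose from where the row before left it, along the tool's axes as they then stand; what a row does not reach is not made up. A row lasts 1/10 s, in which the tool goes at most 50 mm and 8.59 degrees, less where a joint would pass 70% of its speed; a pose out of reach is approached as far as the arm can. A call with a number of a shift or a turn outside -1 to 1 is refused whole. A call with a gripper value outside its range is refused whole. The fingers move at their own pace and stop on an object; "force" is the grip in N (left out, the last holds). Time passes only in rows, so rows that do not move let the fingers close. It gives the time, the measured TCP pose, the force, the opening and the grip force at its end, in the units of the state.
- env.get_state(): the state, without advancing time (a new reading comes with each control period).
- cams.read_camera(name): name is "side" or "top" or "wrist"; returns a dict with "pixels" (420x560x3 uint8, red, green, blue), "fx", "fy", "cx", "cy" (pixels), "xyz" and "attitude" of the camera in the world; the wrist camera has in their place "mount" (4x4, takes a point from camera to tool coordinates, whose origin is the TCP and whose axes are the flange's). Camera axes: x right, y down, z forward; pixel columns grow to the right and rows downward; lengths in m; the calibration is good to about 2 mm. A picture is of the moment at which its call begins: read the wrist's pose just before it. There is no depth.
- ticket.hand_in(): hands the job in; it is judged then, once.
Trained networks look in the newest picture that a camera, given by its name, has taken for a name from the list of things; names that differ only in an ending like _2 or _b are one class to them, and where a whole thing is asked for, a point or a joint stands for the part that bears it (a point fixed in the world has none). Each returns a list of dicts, best first, with "conf" (0 to 1); they miss things now and then, are a little off and sometimes report something else, mostly with a low value. They report only what shows in the picture. A call takes as long as a camera call.
- spotter.find_in(target, camera): "uv" ([column, row] in pixels, amid what is visible of it).
- spotter.cut_out(target, camera): "region" (420x560 bool, what is visible of it) and "uv" ([column, row] in pixels, amid what is visible of it).
- spotter.landmark_of(target, camera): "uv" ([column, row] in pixels: a listed point, or the origin of a listed thing).
The state is a dict: "clock": time; "joint_pos": joint angles; "qvel": joint speeds; "tau": joint torques, N m; "tcp_pos": TCP position; "orientation": TCP orientation; "wrist_force": force on the tool from outside, world axes, zero at the start; "ft_torque": the same for the moment, N m; "finger_gap": finger opening in m; "grip_force": force on a finger pad.
Only numpy, scipy, OpenCV 4.12 (cv2) and the standard library are available. Lean on these libraries where they do the work, as an engineer would, in place of code of your own. Each camera call takes 0.05 s, during which the arm holds its last target. There are 200 camera calls.

## Working session

There is one attempt and no reset: what is moved stays moved. The work goes in short steps, Python scripts to look and compute and a tool call to move; the robot and the scene stay as the last step left them, time stands still between calls to the robot, and variables do not carry over. Pictures are saved under pics/ and viewed, at most 10 in all, crops included, and the job is handed in when it is done.

Besides the shell and the picture viewer there is one more tool, called after "Emit:" in YAML: its name, and indented under it one key for each argument. jog_arm: Moves the arm, as the interface text tells. Shifts and turns lie within -1 to 1; 1 stands for 0.25 m of shift or 180 degrees of turn. Its arguments: {"type":"object","properties":{"increments":{"type":"array"},"force":{"type":"number"}},"required":["increments"]}

```bash
mkdir -p pics
cat > h.py <<'E'
import numpy as np, cv2
from scipy.spatial.transform import Rotation as R
from workcell import env, cams, ticket, spotter
def rot(a):
    a=np.array(a,float)
    return a if a.shape==(3,3) else R.from_quat(a[[1,2,3,0]]).as_matrix()
def cam(n):
    s=env.get_state(); c=cams.read_camera(n)
    if 'mount' in c:
        T=np.eye(4);T[:3,:3]=rot(s['orientation']);T[:3,3]=s['tcp_pos'];T=T@np.array(c['mount'])
        c['Rm'],c['t']=T[:3,:3],T[:3,3]
    else: c['Rm'],c['t']=rot(c['attitude']),np.array(c['xyz'])
    return c
def ray(c,uv):
    return c['Rm']@np.array([(uv[0]-c['cx'])/c['fx'],(uv[1]-c['cy'])/c['fy'],1])
def onz(c,uv,z):
    d=ray(c,uv); return c['t']+d*(z-c['t'][2])/d[2]
def proj(c,p):
    q=c['Rm'].T@(np.array(p)-c['t']); return [c['cx']+c['fx']*q[0]/q[2],c['cy']+c['fy']*q[1]/q[2]]
def tri(c1,u1,c2,u2):
    d1,d2=ray(c1,u1),ray(c2,u2); A=np.c_[d1,-d2]; s=np.linalg.lstsq(A,c2['t']-c1['t'],rcond=None)[0]
    a,b=c1['t']+s[0]*d1,c2['t']+s[1]*d2; return (a+b)/2,np.linalg.norm(a-b)
def save(c,f): cv2.imwrite('pics/'+f,c['pixels'][:,:,::-1])
E
cat > m.py <<'E'
from h import *
np.set_printoptions(precision=4,suppress=True)
t=cam('top');s=cam('side')
im=np.hstack([t['pixels'],s['pixels']])[:,:,::-1];cv2.imwrite('pics/a.png',cv2.resize(im,(800,300),interpolation=cv2.INTER_AREA))
print('top',t['t'],'side',s['t'])
for n in ['stand','rear_edge','front_edge','funnel','mat','strip_face','spool','jig','pliers','driver','bottle','pot']:
    a=spotter.landmark_of(n,'top');b=spotter.landmark_of(n,'side')
    o=[n]
    if a:o+=['T',np.round(a[0]['uv']),round(a[0]['conf'],2),onz(t,a[0]['uv'],.003)]
    if b:o+=['S',np.round(b[0]['uv']),round(b[0]['conf'],2),onz(s,b[0]['uv'],.003)]
    if a and b:o+=['tri',*tri(t,a[0]['uv'],s,b[0]['uv'])]
    print(*o)
st=env.get_state();print(st['clock'],st['tcp_pos'],st['orientation'],rot(st['orientation']))
E
python3 m.py
```

```text
top [0.3052 0.0026 1.3838] side [-0.0152 -0.7374  0.7429]
stand T [301. 228.] 0.86 [ 0.5482 -0.0325  0.003 ] S [276. 236.] 0.97 [0.5864 0.0234 0.003 ] tri [ 0.5402 -0.032   0.0575] 0.003667647963238558
rear_edge T [301. 221.] 0.88 [ 0.568  -0.0302  0.003 ] S [324. 219.] 0.67 [0.7736 0.0019 0.003 ] tri [ 0.6001 -0.0709  0.1082] 0.13356075381140908
front_edge T [305. 236.] 0.8 [ 0.5233 -0.047   0.003 ] S [274. 220.] 0.92 [0.6326 0.0974 0.003 ] tri [ 0.5101 -0.0468  0.1334] 0.01711209290426808
funnel T [307. 259.] 0.7 [ 0.4528 -0.0595  0.003 ] S [251. 260.] 0.87 [ 0.4559 -0.0229  0.003 ] tri [ 0.4432 -0.0549  0.0335] 0.014188968317364048
mat T [295. 208.] 0.65 [ 0.6095 -0.007   0.003 ] S [289. 238.] 0.93 [ 0.6123 -0.0072  0.003 ] tri [ 0.6104 -0.0077  0.0039] 0.002426525985090868
strip_face T [303. 160.] 0.8 [ 0.7695 -0.0166  0.003 ] S [326. 223.] 0.64 [ 0.764  -0.0165  0.003 ] tri [ 0.7682 -0.0154  0.0012] 0.004327799822735329
spool T [220. 177.] 0.8 [0.6836 0.2388 0.003 ] S [259. 194.] 0.53 [0.6917 0.2645 0.003 ] tri [0.6756 0.2368 0.0229] 0.005796611128460561
jig T [371. 205.] 0.91 [ 0.6447 -0.2452  0.003 ] S [355. 275.] 0.64 [ 0.653 -0.251  0.003] tri [ 0.649  -0.2484  0.002 ] 0.009703790038789628
pliers T [431. 282.] 0.76 [ 0.423  -0.4414  0.003 ] S [347. 368.] 0.8 [ 0.4232 -0.4401  0.003 ] tri [ 0.4227 -0.4408  0.0044] 0.0005924133670104742
driver T [132. 256.] 0.82 [0.4073 0.4746 0.003 ] S [165. 191.] 0.66 [0.4179 0.4887 0.003 ] tri [0.4086 0.4695 0.0153] 0.004737033770948353
bottle T [158. 191.] 0.83 [0.6188 0.4271 0.003 ] S [217. 185.] 0.81 [0.6   0.416 0.003] tri [ 0.6161  0.4334 -0.0094] 0.01208992628474109
pot T [425. 225.] 0.66 [ 0.5987 -0.4163  0.003 ] S [390. 323.] 0.9 [ 0.5964 -0.4167  0.003 ] tri [ 0.5985 -0.4163  0.0013] 0.0013402286450207087
1.3 [0.1949 0.541  0.1924] [0.     0.172  0.9851 0.    ] [[-0.9408  0.3389  0.    ]
 [ 0.3389  0.9408  0.0001]
 [-0.      0.0001 -1.    ]]
```

View pics/a.png

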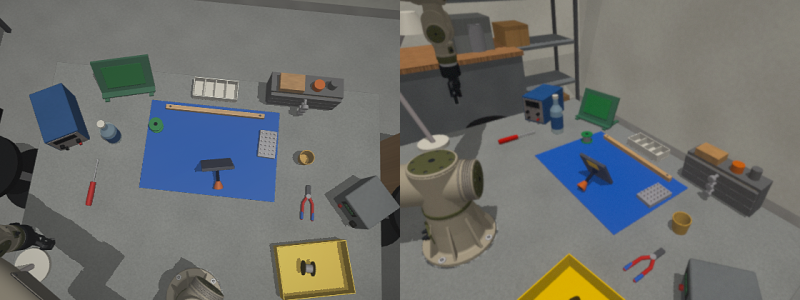

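```bash
cat > m2.py <<'E'
from h import *
t=cam('top');s=cam('side')
a=cv2.resize(t['pixels'][130:300,200:410],None,fx=3,fy=3,interpolation=cv2.INTER_CUBIC)[:, :, ::-1]
b=cv2.resize(s['pixels'][170:300,210:370],None,fx=3,fy=3,interpolation=cv2.INTER_CUBIC)[:, :, ::-1]
cv2.imwrite('pics/b.png',cv2.resize(a,(630,510)))
cv2.imwrite('pics/c.png',b)
for n,c in(('top',t),('side',s)):
    for k in ['stand','funnel']:
        r=spotter.cut_out(k,n)
        if r: 
            ys,xs=np.where(r[0]['region']);print(n,k,r[0]['conf'],xs.min(),xs.max(),ys.min(),ys.max(), len(xs),cv2.minAreaRect(np.c_[xs,ys].astype(np.float32)))
E
python3 m2.py
```

```text
top stand 0.61 281 327 222 264 840 ((304.37506103515625, 243.25367736816406), (41.805450439453125, 45.89192199707031), 88.31531524658203)
top funnel 0.85 281 328 220 264 922 ((305.8231506347656, 242.90853881835938), (42.84743881225586, 46.270816802978516), 83.6598129272461)
side stand 0.71 248 298 215 267 1051 ((274.3056335449219, 242.791015625), (49.49034881591797, 51.670955657958984), 5.440331935882568)
side funnel 0.78 249 297 215 267 1062 ((274.0533142089844, 242.25381469726562), (47.73552322387695, 51.9390983581543), 4.085616588592529)
```

View pics/b.png

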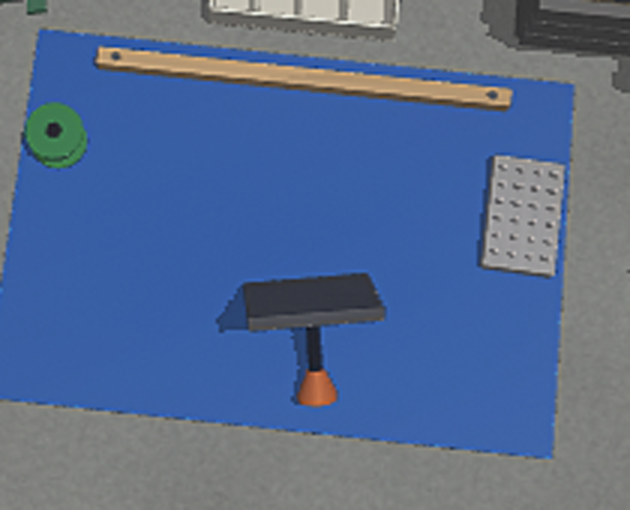

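View pics/c.png

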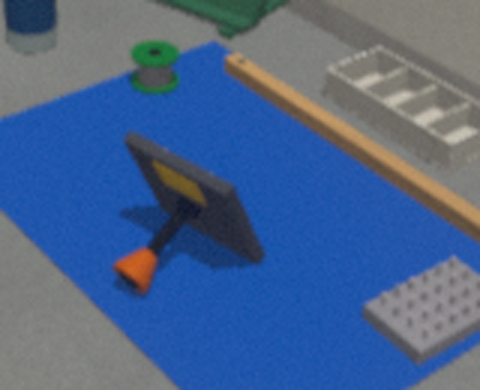

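The top view shows the base at crop px (245–385, 275–330), with the funnel at (317,390) and the post towards the robot. The strip's foot runs from crop (97,68) to (510,107). The stand and mat yaws differ by about 10°.

```bash
cat > m3.py <<'E'
from h import *
np.set_printoptions(precision=4,suppress=True)
t=cam('top')
P=lambda u,v,z: onz(t,(200+u/3,130+v/3),z)
L,Rr=P(97,68,.003),P(510,107,.003)
d=L-Rr; yaw=np.arctan2(-d[0],d[1]); print('strip',L,Rr,(L+Rr)/2,np.linalg.norm(d),'yaw',np.degrees(yaw))
for n,a,b in(('front post-side',P(250,330,.121),P(385,320,.121)),('front under',P(247,320,.127),P(385,307,.127)),('rear under',P(245,283,.009),P(368,274,.009))):
    d=a-b;print(n,a,b,(a+b)/2,np.linalg.norm(d),np.degrees(np.arctan2(-d[0],d[1])))
print('funnel',P(317,375,.04),'base/post',P(314,330,.05))
for k in('spool','jig'):
    r=spotter.cut_out(k,'top'); ys,xs=np.where(r[0]['region'])
    print(k,onz(t,(xs.min(),ys.max()),.02),onz(t,(xs.max(),ys.min()),.02))
E
python3 m3.py
```

```text
strip [0.7688 0.2106 0.003 ] [ 0.772  -0.2332  0.003 ] [ 0.7704 -0.0113  0.003 ] 0.44387451742235734 yaw 0.4154992064150677
front post-side [0.4872 0.0165 0.121 ] [ 0.51   -0.1092  0.121 ] [ 0.4986 -0.0463  0.121 ] 0.12768769259668833 10.296440992474007
front under [0.4955 0.0202 0.127 ] [ 0.5214 -0.1076  0.127 ] [ 0.5084 -0.0437  0.127 ] 0.130391832880475 11.461002046538848
rear under [0.5515 0.0279 0.009 ] [ 0.5742 -0.0976  0.009 ] [ 0.5628 -0.0348  0.009 ] 0.1275654665958483 10.284669698775353
funnel [ 0.461  -0.0536  0.04  ] base/post [ 0.5041 -0.046   0.05  ]
spool [0.6499 0.267  0.02  ] [0.7246 0.2137 0.02  ]
jig [ 0.5855 -0.2141  0.02  ] [ 0.7188 -0.29    0.02  ]
```

Emit:
jog_arm:
  increments:
    - [[0,0,0,0,0,-0.0421,0],[0,0,0,0,0,-0.0421,0],[0,0,0,0,0,-0.0421,0],[0,0,0,0,0,-0.0421,0],[-0.048,-0.19,0,0,0,0,0],[-0.048,-0.19,0,0,0,0,0],[-0.048,-0.19,0,0,0,0,0],[-0.048,-0.19,0,0,0,0,0],[-0.048,-0.19,0,0,0,0,0],[-0.048,-0.19,0,0,0,0,0],[-0.048,-0.19,0,0,0,0,0],[-0.048,-0.19,0,0,0,0,0],[-0.048,-0.19,0,0,0,0,0],[-0.048,-0.19,0,0,0,0,0],[-0.048,-0.19,0,0,0,0,0],[-0.048,-0.19,0,0,0,0,0],[-0.048,-0.19,0,0,0,0,0],[0,0,0,0,0,0,0]]

```text
clock: 3.55
tcp_pos: [0.4635, -0.0429, 0.1923]
orientation: [0.001, -0.088, 0.996, -0.001]
wrist_force: [-0.7, 0.6, -1.0]
finger_gap: 0.0853
grip_force: 0.0
```

```bash
cat > st.py <<'E'
from h import *
np.set_printoptions(precision=4,suppress=True)
s=env.get_state();M=rot(s['orientation']);print(s['clock'],s['tcp_pos'],M.round(3).tolist(),s['wrist_force'],s['finger_gap'],s['joint_pos'])
E
cat st.py >w.py
cat >> w.py <<'E'
c=cam('wrist');save(c,'w1.png')
s2=cam('side');cv2.imwrite('pics/s1.png',cv2.resize(s2['pixels'][120:300,200:380],(600,600),interpolation=cv2.INTER_CUBIC)[:,:,::-1])
for n in ['stand','rear_edge','front_edge','funnel']:
    a=spotter.landmark_of(n,'wrist');
    if a:print(n,np.round(a[0]['uv']),a[0]['conf'],[onz(c,a[0]['uv'],z) for z in(.02,.127)])
E
python3 w.py
```

```text
3.55 [ 0.4635 -0.0429  0.1923] [[-0.984, -0.175, 0.002], [-0.175, 0.984, -0.002], [-0.002, -0.002, -1.0]] [-0.6817  0.5727 -0.9674] 0.0853392491693483 [-0.2641  0.0994 -0.2237  1.2452 -0.0012 -0.4404]
stand [280. 257.] 0.86 [array([ 0.56  , -0.0317,  0.02  ]), array([ 0.5101, -0.0386,  0.127 ])]
front_edge [279. 261.] 0.58 [array([ 0.5658, -0.0317,  0.02  ]), array([ 0.5141, -0.0386,  0.127 ])]
funnel [276. 164.] 0.64 [array([ 0.439 , -0.0582,  0.02  ]), array([ 0.4257, -0.0571,  0.127 ])]
```

View pics/w1.png

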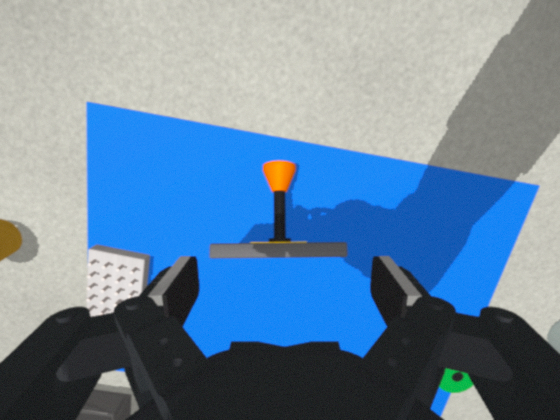

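The wrist view shows the base's edge at (210–347, 242–258), squarely between the fingers (tips at 197 and 372). The post and funnel lie up-image, towards the robot.

Emit:
jog_arm:
  increments:
    - [[0,-0.02,0.142,0,0,0,0],[0,0,0.142,0,0,0,0],[0,0,0.142,0,0,0,0],[0,0,0,0,0,0,0],[-0.04,0,0,0,0,0,0],[-0.04,0,0,0,0,0,0],[-0.032,0,0,0,0,0,0],[-0.032,0,0,0,0,0,0],[-0.032,0,0,0,0,0,0],[-0.032,0,0,0,0,0,0],[-0.032,0,0,0,0,0,0],[0,0,0,0,0,0,0]]

```text
clock: 5.05
tcp_pos: [0.5219, -0.0317, 0.0858]
orientation: [0.0, -0.092, 0.996, -0.0]
wrist_force: [-0.1, 0.2, -0.7]
finger_gap: 0.0856
grip_force: 0.0
```

```bash
cat > v.py <<'E'
import sys;exec(open('st.py').read())
s2=cam('side');cv2.imwrite('pics/%s.png'%sys.argv[1],cv2.resize(s2['pixels'][120:300,210:390],(600,600),interpolation=cv2.INTER_CUBIC)[:,:,::-1])
E
python3 v.py s2
```

```text
5.05 [ 0.5219 -0.0317  0.0858] [[-0.983, -0.182, 0.001], [-0.182, 0.983, 0.0], [-0.001, -0.0, -1.0]] [-0.1373  0.1632 -0.7205] 0.08563928444607903 [-0.2144  0.2706 -0.2814  1.0182  0.0002 -0.3978]
```

View pics/s2.png

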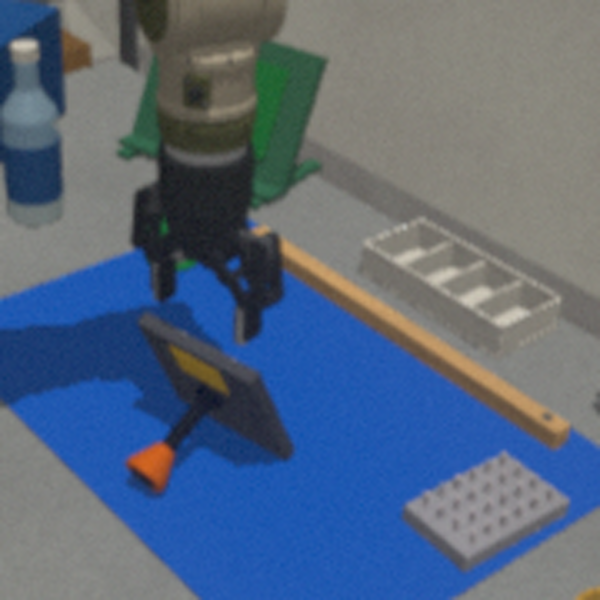

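```bash
cat > p.py <<'E'
exec(open('st.py').read())
c=cam('side');f=lambda p:((np.array(proj(c,p))-[210,120])*600/180).round()
for y in(-.05,.05):
  for z in(0,-.013,-.03): print(y,z,f(s['tcp_pos']+M@[0,y,z]))
for p in([.4872,.0165,.121],[.51,-.1092,.121],[.4986,-.0463,.121],[.5515,.0279,.009],[.5742,-.0976,.009],[.461,-.0536,.04]):print(p,f(p))
print(onz(c,(210+157*.3,120+470*.3),.023))
E
python3 p.py
```

```text
5.1 [ 0.5211 -0.0316  0.0857] [[-0.983, -0.182, -0.0], [-0.182, 0.983, 0.0], [0.0, 0.0, -1.0]] [-0.6684 -0.0483 -0.5284] 0.08536191667060601 [-0.2145  0.2699 -0.2826  1.0185  0.     -0.398 ]
-0.05 0 [245. 392.]
-0.05 -0.013 [246. 380.]
-0.05 -0.03 [246. 364.]
0.05 0 [160. 345.]
0.05 -0.013 [160. 333.]
0.05 -0.03 [160. 317.]
[0.4872, 0.0165, 0.121] [137. 322.]
[0.51, -0.1092, 0.121] [249. 384.]
[0.4986, -0.0463, 0.121] [191. 352.]
[0.5515, 0.0279, 0.009] [189. 392.]
[0.5742, -0.0976, 0.009] [294. 453.]
[0.461, -0.0536, 0.04] [160. 449.]
[ 0.4546 -0.0581  0.023 ]
```

The side view shows the fingertips at (160,300) and (245,335), with blue mat visible below them. They sit above and beyond the base's top edge, so the stand is untouched. I'll check the true tip height.

```bash
cat > p2.py <<'E'
exec(open('st.py').read())
c=cam('wrist');save(c,'w2.png');print(np.array(c['mount']).round(4))
for y in(-.0427,.0427,-.057,.057):
  for z in(0,-.013,-.03,-.045): print(y,z,[np.round(proj(c,s['tcp_pos']+M@[x,y,z])) for x in (-.011,.011)])
E
python3 p2.py
```

```text
5.15 [ 0.5206 -0.0317  0.0857] [[-0.983, -0.182, -0.001], [-0.182, 0.983, 0.0], [0.001, 0.0, -1.0]] [-0.1368  0.2865  0.4801] 0.08553248607948713 [-0.2148  0.2695 -0.2835  1.0186  0.     -0.3981]
[[-0.     -0.9623 -0.2721  0.0693]
 [ 1.      0.0001 -0.0003  0.0003]
 [ 0.0003 -0.2721  0.9623 -0.1816]
 [ 0.      0.      0.      1.    ]]
-0.0427 0 [array([221., 251.]), array([219., 220.])]
-0.0427 -0.013 [array([217., 259.]), array([214., 226.])]
-0.0427 -0.03 [array([210., 272.]), array([207., 236.])]
-0.0427 -0.045 [array([203., 285.]), array([200., 247.])]
0.0427 0 [array([347., 251.]), array([349., 220.])]
0.0427 -0.013 [array([351., 259.]), array([353., 226.])]
0.0427 -0.03 [array([358., 272.]), array([360., 236.])]
0.0427 -0.045 [array([365., 285.]), array([368., 247.])]
-0.057 0 [array([200., 251.]), array([197., 220.])]
-0.057 -0.013 [array([194., 259.]), array([191., 226.])]
-0.057 -0.03 [array([185., 272.]), array([182., 236.])]
-0.057 -0.045 [array([176., 285.]), array([172., 247.])]
0.057 0 [array([368., 251.]), array([371., 220.])]
0.057 -0.013 [array([374., 259.]), array([377., 226.])]
0.057 -0.03 [array([382., 272.]), array([386., 236.])]
0.057 -0.045 [array([392., 285.]), array([396., 247.])]
```

View pics/w2.png

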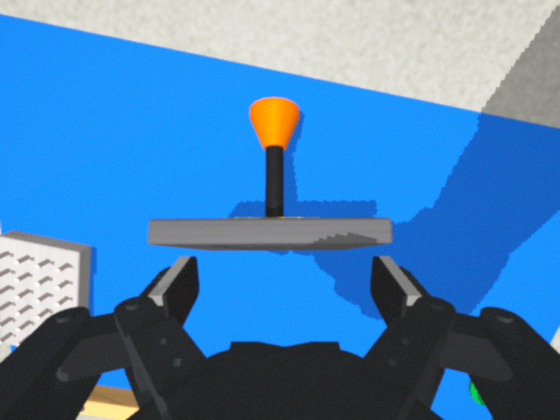

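The wrist view shows the open fingertips' inner edges at (197,257) and (372,257). That puts the open tips about 50 mm behind the nominal TCP, so they passed over the base. I'll back off and look at the tip position at several closures.

Emit:
jog_arm:
  increments:
    - [[0,0,-0.1,0,0,0,0],[0.18,0,0,0,0,0,70],[0.1,0,0,0,0,0,70],[0,0,0,0,0,0,70],[0,0,0,0,0,0,70],[0,0,0,0,0,0,70]]

```text
clock: 5.8
tcp_pos: [0.4529, -0.0447, 0.1112]
orientation: [0.001, -0.091, 0.996, -0.0]
wrist_force: [-0.0, 0.2, 0.1]
finger_gap: 0.0622
grip_force: 0.0
```

```bash
cat > k.py <<'E'
import sys;exec(open('st.py').read())
c=cam('wrist');save(c,'k%s_w.png'%sys.argv[1]);c=cam('side');save(c,'k%s_s.png'%sys.argv[1])
f=lambda p:((np.array(proj(c,p))-[230,120])*3).round()
print([f(s['tcp_pos']+M@[0,0,z]) for z in(0,-.02,-.04,-.06)])
E
python3 k.py 70
```

```text
5.8 [ 0.4529 -0.0447  0.1112] [[-0.983, -0.182, 0.001], [-0.182, 0.983, -0.0], [-0.001, -0.0, -1.0]] [-0.0067  0.1619  0.1232] 0.06215053837180616 [-0.2752  0.1256 -0.3986  1.0452  0.0002 -0.4583]
[array([ 70., 342.]), array([ 70., 324.]), array([ 70., 306.]), array([ 69., 288.])]
```

Emit:
jog_arm:
  increments:
    - [[0,0,0,0,0,0,255],[0,0,0,0,0,0,255],[0,0,0,0,0,0,255],[0,0,0,0,0,0,255],[0,0,0,0,0,0,255],[0,0,0,0,0,0,255],[0,0,0,0,0,0,255]]

```text
clock: 6.6
tcp_pos: [0.4519, -0.0445, 0.1109]
orientation: [0.0, -0.091, 0.996, 0.0]
wrist_force: [-0.3, 0.5, 0.2]
finger_gap: 0.0
grip_force: 0.0
```

```bash
python3 k.py 255
python3 - <<'E'
import cv2,numpy as np
r=[]
for k in('70','255'):
    w=cv2.imread(f'pics/k{k}_w.png')[100:340,130:430]; s=cv2.imread(f'pics/k{k}_s.png')[120:240,230:380]
    r.append(np.hstack([w,cv2.resize(s,(450,360))[:240] if 0 else cv2.resize(s,(300,240))]))
cv2.imwrite('pics/kk.png',np.vstack(r))
E
```

```text
6.6 [ 0.4519 -0.0445  0.1109] [[-0.983, -0.182, 0.0], [-0.182, 0.983, 0.0], [-0.0, 0.0, -1.0]] [-0.3366  0.5447  0.1831] 5.775033241851659e-06 [-0.2753  0.1252 -0.3998  1.0457  0.0001 -0.4585]
[array([ 69., 343.]), array([ 69., 325.]), array([ 69., 307.]), array([ 68., 288.])]
```

View pics/kk.png

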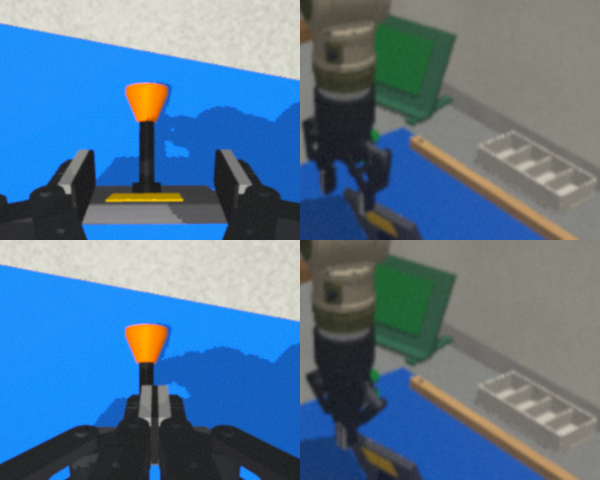

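The composite shows the tips at about (224,250) and (346,250) in the full wrist frame at 70 counts, and v≈245 when shut. The real tips are therefore about 43 mm (shut) to 57 mm (open) behind the reported TCP. I'll go lower by that much, with a gap of about 62 mm and a 6 mm shift to −y.

Emit:
jog_arm:
  increments:
    - [[0,-0.026,0,0,0,0,70],[0,0,0,0,0,0,70],[0,0,0,0,0,0,70],[0,0,0.07,0,0,0,70],[0,0,0.07,0,0,0,70],[0,0,0.08,0,0,0,70],[-0.04,0,0,0,0,0,70],[-0.04,0,0,0,0,0,70],[-0.04,0,0,0,0,0,70],[-0.032,0,0,0,0,0,70],[-0.032,0,0,0,0,0,70],[-0.032,0,0,0,0,0,70],[-0.032,0,0,0,0,0,70],[-0.032,0,0,0,0,0,70],[-0.032,0,0,0,0,0,70],[0,0,0,0,0,0,70]]

```text
clock: 8.3
tcp_pos: [0.5312, -0.0366, 0.0559]
orientation: [0.001, -0.092, 0.996, -0.0]
wrist_force: [-0.7, -0.9, -0.1]
finger_gap: 0.062
grip_force: 0.0
```

```bash
sed -i 's/^s2=/w=cam("wrist");s2=/' v.py
cat >> v.py <<'E'
a=cv2.imread('pics/%s.png'%sys.argv[1]);cv2.imwrite('pics/%s.png'%sys.argv[1],np.hstack([cv2.resize(a,(400,400)),cv2.resize(w['pixels'][:,:,::-1],(400,400))]))
E
python3 v.py s3
```

```text
8.3 [ 0.5312 -0.0366  0.0559] [[-0.983, -0.183, 0.001], [-0.183, 0.983, -0.0], [-0.001, -0.0, -1.0]] [-0.6513 -0.8856 -0.1217] 0.06203977796971184 [-0.2198  0.3125 -0.303   0.9541  0.0002 -0.4033]
```

View pics/s3.png

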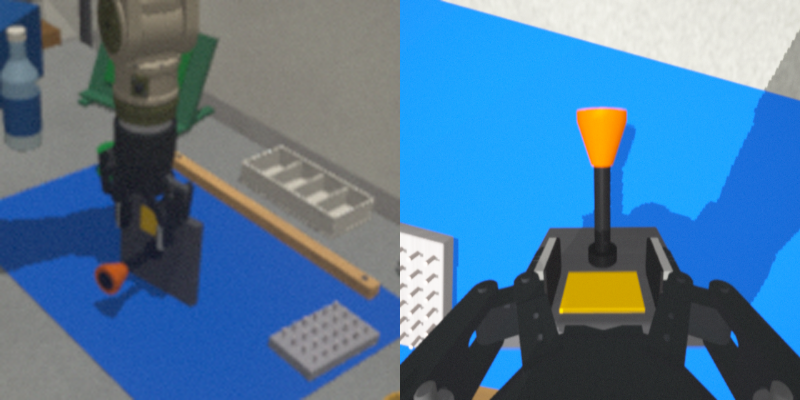

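The side view shows the base about upright with the post (funnel at 110,278) off the mat. The wrist view shows the fingers straddling it symmetrically. I'll keep pushing.

Emit:
jog_arm:
  increments:
    - [[-0.028,0,0,0,0,0,70],[-0.028,0,0,0,0,0,70],[-0.028,0,0,0,0,0,70],[-0.028,0,0,0,0,0,70],[-0.028,0,0,0,0,0,70],[-0.028,0,0,0,0,0,70],[-0.028,0,0,0,0,0,70],[0,0,0,0,0,0,70],[0,0,0,0,0,0,70],[0,0,0,0,0,0,70]]

```text
clock: 9.4
tcp_pos: [0.5776, -0.0277, 0.0558]
orientation: [-0.0, -0.091, 0.996, 0.0]
wrist_force: [0.3, -0.0, -0.8]
finger_gap: 0.0623
grip_force: 0.0
```

```bash
cat > q.py <<'E'
from h import *
np.set_printoptions(precision=4,suppress=True)
t=cam('top');s=cam('side')
for n in ['stand','rear_edge','front_edge','funnel']:
    a=spotter.landmark_of(n,'top');b=spotter.landmark_of(n,'side')
    if a and b:print(n,a[0]['conf'],b[0]['conf'],*tri(t,a[0]['uv'],s,b[0]['uv']))
    else: print(n,[ (x[0]['conf'],onz(c,x[0]['uv'],.003)) for x,c in((a,t),(b,s)) if x])
E
python3 q.py
```

```text
stand [(0.83, array([ 0.6263, -0.0244,  0.003 ]))]
rear_edge [(0.58, array([ 0.5683, -0.0337,  0.003 ]))]
front_edge [(0.96, array([ 0.6937, -0.0071,  0.003 ]))]
funnel [(0.75, array([0.7667, 0.1219, 0.003 ]))]
```

The stand has fallen onto its base, with its origin at about (0.626, −0.024). I'll back off, turn square to the strip and lower behind the base.

Emit:
jog_arm:
  increments:
    - [[0.13,0,0,0,0,0,70],[0.13,0,0,0,0,0,70],[0,0,0,0,0,0.028,70],[0,0,0,0,0,0.028,70],[0,0.04,0.08,0,0,0,70],[0,0,0.08,0,0,0,70],[0,0,0.08,0,0,0,70],[0,0,0.08,0,0,0,70],[0,0,0,0,0,0,70]]

```text
clock: 10.8
tcp_pos: [0.5116, -0.029, -0.0264]
orientation: [-0.002, -0.004, 1.0, 0.001]
wrist_force: [-0.5, 0.8, -0.2]
finger_gap: 0.062
grip_force: 0.0
```

Emit:
jog_arm:
  increments:
    - [[0,0,0.012,0,0,0,70],[0,0,0.012,0,0,0,70],[0,0,0,0,0,0,70]]

```text
clock: 11.1
tcp_pos: [0.5146, -0.0297, -0.0296]
orientation: [0.001, -0.004, 1.0, -0.0]
wrist_force: [0.1, 0.6, -0.5]
finger_gap: 0.0618
grip_force: 0.0
```

```bash
python3 q.py; python3 v.py s4
```

```text
stand 0.7 0.63 [ 0.6379 -0.0232 -0.0058] 0.0030909235572088335
rear_edge 0.41 0.75 [ 0.621  -0.0132 -0.0309] 0.04372007232229074
front_edge 0.59 0.96 [ 0.6955 -0.0136  0.0058] 0.0012724294419828592
funnel 0.91 0.77 [ 0.6272 -0.0193  0.1311] 0.002252267118015762
11.6 [ 0.514  -0.0295 -0.0301] [[-1.0, -0.007, 0.0], [-0.007, 1.0, 0.0], [-0.0, 0.0, -1.0]] [-0.1955 -0.1839  0.5402] 0.062173937400272314 [-0.2135  0.3789 -0.4534  0.7384  0.0001 -0.2208]
```

View pics/s4.png

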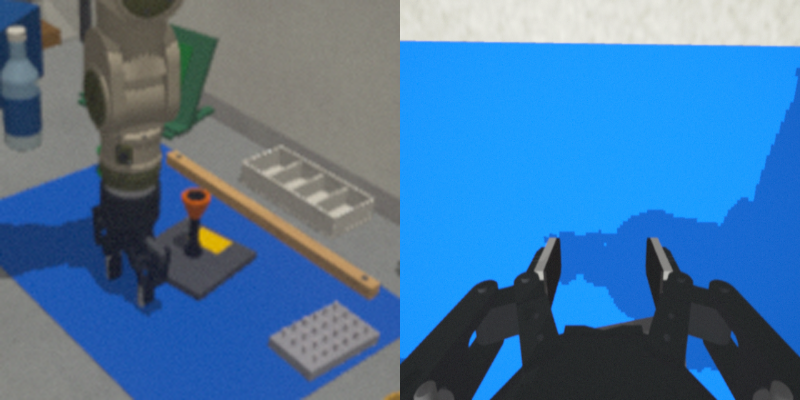

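The side view shows the stand upright on its base (funnel at 196,200) with the fingers behind it, near the mat. I'll feel for the mat in small steps.

Emit:
jog_arm:
  increments:
    - [[0,0,0.012,0,0,0,70],[0,0,0.012,0,0,0,70],[0,0,0,0,0,0,70]]

```text
clock: 12.0
tcp_pos: [0.5135, -0.0295, -0.0367]
orientation: [-0.0, -0.004, 1.0, 0.0]
wrist_force: [0.5, -0.3, 0.3]
finger_gap: 0.0621
grip_force: 0.0
```

Emit:
jog_arm:
  increments:
    - [[0,0,0.008,0,0,0,70],[0,0,0.008,0,0,0,70],[0,0,0,0,0,0,70]]

```text
clock: 12.3
tcp_pos: [0.5138, -0.0295, -0.0404]
orientation: [-0.0, -0.004, 1.0, 0.0]
wrist_force: [0.6, 0.6, -0.0]
finger_gap: 0.0623
grip_force: 0.0
```

Emit:
jog_arm:
  increments:
    - [[0,0,0.008,0,0,0,70],[0,0,0.008,0,0,0,70],[0,0,0,0,0,0,70]]

```text
clock: 12.6
tcp_pos: [0.5142, -0.0296, -0.0415]
orientation: [0.001, -0.004, 1.0, -0.0]
wrist_force: [-7.6, -0.1, 24.9]
finger_gap: 0.0621
grip_force: 12.1
```

Emit:
jog_arm:
  increments:
    - [[0,0,-0.032,0,0,0,70],[0,0,0,0,0,0,70],[-0.032,0,0,0,0,0,70],[-0.032,0,0,0,0,0,70],[-0.032,0,0,0,0,0,70],[-0.028,0,0,0,0,0,70],[-0.028,0,0,0,0,0,70],[-0.028,0,0,0,0,0,70],[-0.028,0,0,0,0,0,70],[-0.028,0,0,0,0,0,70],[-0.028,0,0,0,0,0,70],[-0.028,0,0,0,0,0,70]]

```text
clock: 13.8
tcp_pos: [0.5868, -0.0288, -0.0366]
orientation: [-0.001, -0.004, 1.0, 0.0]
wrist_force: [-2.6, -0.1, -1.1]
finger_gap: 0.062
grip_force: 1.2
```

```bash
python3 q.py
```

```text
stand [(0.63, array([ 0.671 , -0.0241,  0.003 ]))]
rear_edge [(0.9, array([ 0.6086, -0.034 ,  0.003 ]))]
front_edge [(0.79, array([ 0.7416, -0.0332,  0.003 ]))]
funnel [(0.9, array([0.8076, 0.1265, 0.003 ]))]
```

Emit:
jog_arm:
  increments:
    - [[-0.02,0,0,0,0,0,70],[-0.02,0,0,0,0,0,70],[-0.02,0,0,0,0,0,70],[-0.02,0,0,0,0,0,70],[-0.02,0,0,0,0,0,70],[0,0,0,0,0,0,70]]

```text
clock: 14.9
tcp_pos: [0.6118, -0.0288, -0.0364]
orientation: [-0.001, -0.004, 1.0, 0.0]
wrist_force: [-4.2, 0.1, 0.5]
finger_gap: 0.0617
grip_force: 1.1
```

Emit:
jog_arm:
  increments:
    - [[-0.008,0,0,0,0,0,70],[-0.008,0,0,0,0,0,70],[0,0,0,0,0,0,70]]

```text
clock: 15.2
tcp_pos: [0.6154, -0.0287, -0.0364]
orientation: [-0.001, -0.004, 1.0, 0.0]
wrist_force: [-4.0, 0.4, 1.4]
finger_gap: 0.0622
grip_force: 1.9
```

Emit:
jog_arm:
  increments:
    - [[-0.008,0,0,0,0,0,70],[-0.008,0,0,0,0,0,70],[0,0,0,0,0,0,70]]

```text
clock: 15.5
tcp_pos: [0.6205, -0.0288, -0.0363]
orientation: [0.0, -0.004, 1.0, 0.0]
wrist_force: [-1.9, 0.8, -1.2]
finger_gap: 0.062
grip_force: 1.0
```

Emit:
jog_arm:
  increments:
    - [[-0.008,0,0,0,0,0,70],[-0.008,0,0,0,0,0,70],[0,0,0,0,0,0,70]]

```text
clock: 15.8
tcp_pos: [0.6246, -0.0288, -0.0362]
orientation: [0.0, -0.004, 1.0, 0.0]
wrist_force: [-2.0, 0.6, -0.6]
finger_gap: 0.0619
grip_force: 0.8
```

Emit:
jog_arm:
  increments:
    - [[-0.008,0,0,0,0,0,70],[-0.008,0,0,0,0,0,70],[0,0,0,0,0,0,70]]

```text
clock: 16.1
tcp_pos: [0.6269, -0.0286, -0.0362]
orientation: [-0.001, -0.004, 1.0, 0.0]
wrist_force: [-6.5, -1.3, 2.2]
finger_gap: 0.0621
grip_force: 3.0
```

Emit:
jog_arm:
  increments:
    - [[-0.006,0,0,0,0,0,70],[-0.006,0,0,0,0,0,70],[0,0,0,0,0,0,70]]

```text
clock: 16.4
tcp_pos: [0.6267, -0.0286, -0.0362]
orientation: [-0.004, -0.003, 1.0, -0.0]
wrist_force: [-12.5, -0.2, 8.3]
finger_gap: 0.0617
grip_force: 6.8
```

Firm contact: the force rises and the tool has stopped. I'll back off, lift and check.

Emit:
jog_arm:
  increments:
    - [[0.03,0,0,0,0,0,70],[0.1,0,0,0,0,0,70],[0.16,0,0,0,0,0,70],[0.16,0,0,0,0,0,70],[0.16,0,-0.12,0,0,0,70],[0.16,0,-0.12,0,0,0,70],[0,0,-0.16,0,0,0,70],[0,0,-0.16,0,0,0,70],[0,0,0,0,0,0,70]]

```text
clock: 17.3
tcp_pos: [0.4441, -0.0314, 0.1102]
orientation: [0.007, -0.004, 1.0, -0.002]
wrist_force: [1.1, 0.1, -1.0]
finger_gap: 0.062
grip_force: 0.0
```

```bash
python3 q.py
python3 - <<'E'
from h import *
t=cam('top');s=cam('side')
a=cv2.resize(t['pixels'][150:230,250:350],(400,320),interpolation=cv2.INTER_CUBIC);b=cv2.resize(s['pixels'][180:260,270:370],(400,320),interpolation=cv2.INTER_CUBIC)
cv2.imwrite('pics/fin.png',np.hstack([a,b])[:,:,::-1])
E
```

```text
stand 0.74 0.89 [ 0.699  -0.0283  0.0187] 0.002057060631955252
rear_edge 0.81 0.59 [ 0.8223 -0.1432 -0.3893] 0.2696697322067802
front_edge 0.85 0.84 [ 0.7607 -0.0364  0.0169] 0.00037012437851628743
funnel 0.95 0.73 [ 0.7003 -0.0319  0.1338] 0.010200138115376687
```

View pics/fin.png

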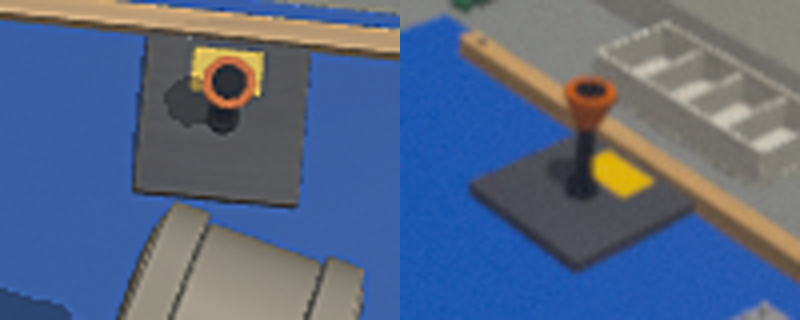

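The base's far edge (top view, 150–308, 40–55) lies flush and parallel against the strip, and the robot is clear.

```bash
python3 -c "
from workcell import ticket
print(ticket.hand_in())"
```

```text
the job is handed in; nothing more can be done
None
```

The stand is upright and, in the last camera views, flush and parallel against the strip near its middle; the job was handed in at about 17.5 s, well inside the 48 s limit, but no verdict came back.

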